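Fetch the bar stamp out of the gap between the document boxes

TASK

The bar-handled rubber stamp has dropped upright into the narrow gap between the two grey document boxes on the polling desk. Pull it up out of the gap by its exposed wooden handle and stand it upright in the middle of the ink pad, lengthwise along the pad, and let go. Leave the wooden spacer block that shares the gap where it is.

Things in the scene. Friction and masses are not known exactly. Their poses are not given: they have to be found in the camera images.
- bar_stamp: Stamp: black mount 64 x 26 mm (x, y), 50 mm high, rubber sole; on it a light wooden bar handle 58 mm long (x), 18 mm thick (y), flat-sided from 50 to 95 mm, rounded top edge at 104 mm. 0.15 kg, heavy at the base. Stands on the desk in the gap, its top 44 mm above the boxes, free to slide up. Origin: centre of underside; x along the handle (at the start along the gap), z up.
- boxes: Two grey steel boxes side by side, fixed, each 220 mm long (x), 90 mm wide (y), 60 mm high, with a 29 mm gap between them along x, open at the ends and down to the desk. Origin: on the desk in the middle of the gap; z up. Stamp and spacer stand in the gap on opposite sides of the origin, 45 to 70 mm from it; which side varies.
- spacer: Plain brown wooden block standing in the same gap, 50 mm long (x), 26 mm thick (y), 74 mm high, so that only 14 mm of it shows above the boxes. To be left in place. Origin: centre of the underside, z up.
- ink_pad: Flat ink pad, fixed: dark tin 118 x 82 mm (x, y), 12 mm high, with a flat dark blue felt 110 x 74 mm, its top 16 mm above the desk. Origin: centre of the underside on the desk; x along its length, z up. A round knob-handled stamp, 92 mm high, 40 mm wide, stands on the desk about 130 mm from its centre on the +x side.
Mind the look-alikes: they are no part of the job. There is more than one size of the ink_pad; the job needs the largest.

How it is judged:
At the end, for the whole second after the job is handed in: The bar stamp stands upright (within 7 degrees) and at rest on its sole on the felt, its centre within 20 mm of the pad's centre, its length within 15 degrees of the pad's length, either way round; the spacer is within 15 mm of where it started (horizontal distance between bar_stamp and ink_pad below 0.02 m and z of bar_stamp in the frame of ink_pad between 0.012 and 0.021 m and angle between bar_stamp's own z axis and vertical below 0.12 rad and angle between the x axis of bar_stamp and the x axis of ink_pad, either way round below 0.26 rad and linear speed of bar_stamp below 0.02 m/s and distance of spacer from where it was at the start of the episode below 0.015 m); the robot touches nothing.
It fails at once if the spacer block is pulled up or pushed more than 20 mm from its place (distance of spacer from where it was at the start of the episode above 0.02 m).
It also fails if it takes over 45 s, if anything falls off the work surface, if the arm or the gripper's body presses on something with over 40 N, if the wrist force passes 120 N, or if a joint passes its speed limit or range.

ROBOT

A 6-joint arm with a two-finger parallel gripper is mounted at the origin on the work surface. World frame = base frame: x ahead of the robot, y to its left, z up, the work surface at z = 0. Lengths are in m, angles in rad, forces in N, time in s.
With the tool pointing down it reaches from about 0.3 to 0.775 m from the base axis. Payload 14.6 kg.
Tool frame: the origin (TCP) lies on the centre line of the jaws, within the pads' length; the fingertips stand 19 mm ahead of it and the grasp point (between the pads) is the TCP; y points along the fingers, x is the direction in which the jaws open and shut, and the axes are right-handed (so a half turn about y gives the same grasp; the last joint's range is limited). The gripper opens to 94 mm and grips with 3 to 60 N. Pads are 16 mm wide; open, the fingers measure 119 mm over their backs; the gripper's body (75 mm by 177 mm) begins 78 mm behind the grasp point.
Start: joints at [1.24, 0.3, 1.521, -0, 1.321, -0.067], TCP at [0.143, 0.531, 0.224] pointing down, gripper open.
Joint ranges: [-3.03, 3.03], [-0.79, 2.21], [0.23, 2.52], [-1.04, 4.18], [0, 3.07], [-2.55, 2.55]. Speed limits (rad/s): [2.22, 2.22, 2.57, 3.14, 3.14, 3.14].

INTERFACE

Orientations are given as [roll, pitch, yaw] about the fixed x, y, z axes, in that order (R = Rz(yaw) Ry(pitch) Rx(roll)).
In Python, from station import ctrl, optics gives the robot as it stands.
- The arm moves only by the tool jog_arm, never from a script. Its argument "targets" is a list of rows, each a list of 3 entries, a list of its own where there are three numbers: the finger opening in cm, from 0 to 9.4, then the shift along the tool's x, y, z in cm, then the turn about the tool's y in rad. A call has 1 to 10 rows; each row is the pose to reach, as a shift and turn from the pose commanded when the call began, along the tool's axes at that moment; what a row does not reach only later rows make up. A row lasts 1/10 s, in which the tool goes at most 50 mm and 8.59 degrees, less where a joint would pass 70% of its speed; a pose out of reach is approached as far as the arm can. A call with a gripper value outside its range is refused whole. The fingers move at their own pace and stop on an object; "grip_force" is the grip in N (left out, the last holds). Time passes only in rows, so rows that repeat a pose let the fingers close. It gives the time, the measured TCP pose, the force and the opening at its end, in the units of the state.
- ctrl.get_obs(): the state, without advancing time (a new reading comes with each control period).
- optics.camera(name): name is "scene" or "top" or "wrist"; returns a dict with "img" (400x640x3 uint8, red, green, blue), "range_z" (400x640 float32, m along the optical axis (not along the pixel's ray), 0 where there is no reading), "camera_matrix" (3x3 intrinsics, pixels), "k1" (the pictures are not rectified: a ray, as slopes to the right and down, at radius r is drawn at 1 + k1 r^2 times it, then the intrinsics apply), "world_to_cam" (4x4, takes a point from world to camera coordinates); the wrist camera has in their place "mount" (4x4, takes a point from camera to tool coordinates, whose origin is the TCP and whose axes are the tool frame's). Camera axes: x right, y up, looking along -z (the intrinsics and any distortion apply to the point x, -y, -z); pixel columns grow to the right and rows downward; lengths in m; the calibration is good to about 2 mm. A picture is of the moment at which its call begins: read the wrist's pose just before it.
- ctrl.hand_in(): hands the job in, once; it reports no verdict.
The state is a dict: "time_s": time; "qpos": joint angles; "joint_vel": joint speeds; "tau": joint torques, N m; "ee_pos": TCP position; "eef_rot": TCP orientation; "force": force on the tool from outside, world axes, zero at the start; "moment": the same for the moment, N m; "grip_width": finger opening in m.
Only numpy, scipy, OpenCV 4.12 (cv2) and the standard library are available. Lean on these libraries where they do the work, as an engineer would, in place of code of your own. Each camera call takes 0.05 s, during which the arm holds its last target. There are 200 camera calls.

## Working session

There is one attempt and no reset: what is moved stays moved. The work goes in short steps, Python scripts to look and compute and a tool call to move; the robot and the scene stay as the last step left them, time stands still between calls to the robot, and variables do not carry over. Pictures are saved under pics/ and viewed, about 8 in all and at most 12, crops included, and the job is handed in when it is done.

Besides the shell and the picture viewer there is one more tool, called as a command line: name --argument value ..., lists and objects as JSON in quotes. jog_arm: Moves the arm, as the interface text tells. Its arguments: {"type":"object","properties":{"targets":{"type":"array","items":{"type":"array"}},"grip_force":{"type":"number"}},"required":["targets"]}

```bash
mkdir -p pics; cat > h.py <<'E'
import numpy as np, cv2
from scipy.spatial.transform import Rotation as R
from station import ctrl, optics
def cam(n):
    o=ctrl.get_obs(); c=optics.camera(n)
    if n=="wrist":
        T=np.eye(4); e=np.array(o["eef_rot"]); T[:3,:3]=R.from_euler("xyz",e).as_matrix() if e.size==3 else e; T[:3,3]=o["ee_pos"]
        c["c2w"]=T@np.array(c["mount"])
    else: c["c2w"]=np.linalg.inv(c["world_to_cam"])
    return c,o
def cloud(c):
    h,w=c["range_z"].shape; u,v=np.meshgrid(np.arange(w),np.arange(h))
    p=cv2.undistortPoints(np.stack([u,v],-1).reshape(-1,1,2).astype(float),np.array(c["camera_matrix"]),np.array([c["k1"],0,0,0.])).reshape(h,w,2)
    z=c["range_z"]; P=np.stack([p[...,0]*z,-p[...,1]*z,-z],-1)
    W=P@c["c2w"][:3,:3].T+c["c2w"][:3,3]; W[z==0]=np.nan
    return W
E
python3 - <<'E'
from h import *
for n in ("top","scene"):
    c,o=cam(n); np.save(n+".npy",cloud(c)); cv2.imwrite(f"pics/{n}0.png",c["img"][...,::-1])
print(o)
E
```

```text
{'time_s': 0.05, 'qpos': array([ 1.24035606e+00,  3.00418533e-01,  1.52158768e+00, -3.80509340e-06,
        1.32071360e+00, -6.65495962e-02]), 'joint_vel': array([-0.00130963, -0.0009571 , -0.00145482, -0.00096284, -0.00284818,
        0.00042515]), 'tau': array([ 2.16586523e-03, -5.33199584e+01, -3.53720105e+01,  7.11103063e-02,
        2.33697169e-02, -8.59896636e-05]), 'ee_pos': array([0.14335767, 0.53073198, 0.22391237]), 'eef_rot': array([-1.57072505e+00,  1.12491489e-03,  1.30690664e+00]), 'force': array([-0.21290221, -0.22054571, -0.24980929]), 'moment': array([ 0.02617042, -0.05099765, -0.00580676]), 'grip_width': 0.0939031978830216}
```

View pics/top0.png

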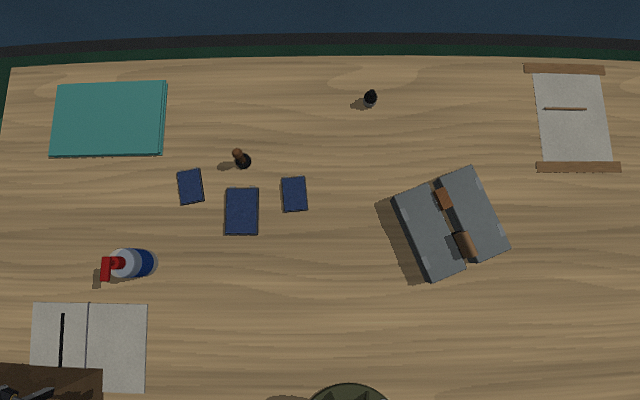

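View pics/scene0.png

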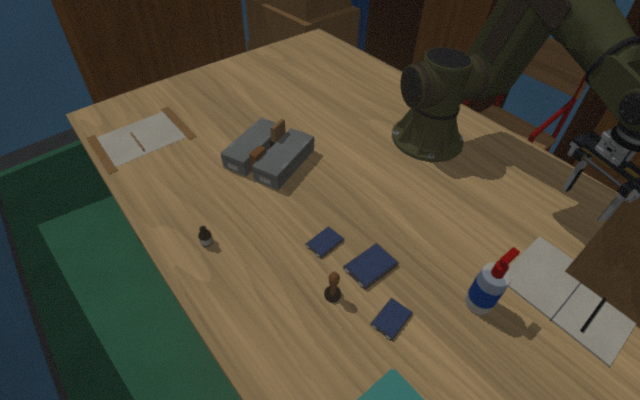

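Top view: two things stick up in the gap. The taller bar handle is at about (463,245), and the low brown spacer is at (443,198). There are three pads, at (241,211) (the largest, with the knob stamp at (242,160) on its +x side), (190,187) and (294,194), both smaller. I'll measure them and take one close crop.

```bash
python3 - <<'E'
from h import *
W=np.load("top.npy"); img=cv2.imread("pics/top0.png")
hsv=cv2.cvtColor(img,cv2.COLOR_BGR2HSV)
def rect(m,t,box):
    u0,v0,u1,v1=box; s=np.zeros(m.shape,bool); s[v0:v1,u0:u1]=1; s&=m
    n,l,st,_=cv2.connectedComponentsWithStats(s.astype(np.uint8)); k=1+np.argmax(st[1:,4]); s=l==k
    p=W[s]; r=cv2.minAreaRect((p[:,:2]*1000).astype(np.float32)); b=cv2.boxPoints(r)
    e=b[1]-b[0],b[2]-b[1]; L=max(e,key=np.linalg.norm)
    print(t,s.sum(),"c",np.round(r[0],1),"size",np.round(r[1],1),"z med",np.round(np.percentile(p[:,2],[5,50,95])*1000,1),"long dir deg",round(np.degrees(np.arctan2(L[1],L[0]))%180,1))
z=W[...,2]
hi=(z>.055)
rect(hi,"boxes",(360,150,530,300))
rect(z>.067,"spacer",(425,180,460,215))
rect(z>.08,"handle",(440,215,490,270))
blue=(z>.008)&(z<.03)
for t,b in (("padL",(215,178,270,245)),("padS1",(170,160,212,212)),("padS2",(275,165,315,220))): rect(blue,t,b)
rect(z>.03,"knob",(225,140,260,175))
t=cv2.resize(img[150:295,365:525],None,fx=3.5,fy=3.5,interpolation=cv2.INTER_CUBIC)
cv2.imwrite("pics/crop1.png",np.clip(t*1.5,0,255))
E
```

```text
boxes 7576 c [ 495.4 -246.3] size [220.7 210.2] z med [57.7 60.4 75.3] long dir deg 21.4
spacer 265 c [ 550.4 -224.6] size [50.2 28. ] z med [70.5 74.3 76.7] long dir deg 21.2
handle 285 c [ 442.1 -266.3] size [57.5 19.2] z med [ 83.1 101.4 105.6] long dir deg 23.7
padL 1559 c [534.7 256.3] size [ 80.9 120.4] z med [11.2 15.9 19.1] long dir deg 179.5
padS1 746 c [596.9 388.3] size [87.7 60.6] z med [ 9.1 12.1 14.9] long dir deg 10.8
padS2 814 c [576.4 126.8] size [89.1 60.4] z med [ 9.1 12.1 15.1] long dir deg 5.2
knob 103 c [661.2 255.1] size [20.5 23.3] z med [35.4 84.8 92.4] long dir deg 134.7[ WARN:0@0.830] global loadsave.cpp:1063 imwrite_ Unsupported depth image for selected encoder is fallbacked to CV_8U.
```

View pics/crop1.png

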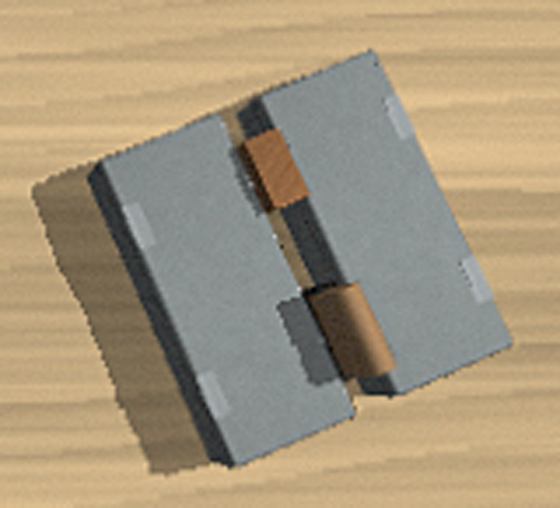

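Crop: the light handle with the rounded top at (350,330) is the stamp, and the flat red-brown block at (275,170) is the spacer. Sizes and heights agree with the description (handle 57.5 x 19 mm, z 104 mm; spacer 50 x 28 mm, z 74 mm; largest pad 120 x 81 mm, z 16 mm). Next I'll work out the moves and check the obstacles near the start.

```bash
cat >> h.py <<'E'
def plan(x,y,z,yaw,o=None):
    "shift (cm, tool axes) and turn to a tool-down pose"
    o=o or ctrl.get_obs(); Rt=R.from_euler("xyz",o["eef_rot"]).as_matrix()
    d=Rt.T@(np.array([x,y,z])-o["ee_pos"])*100
    print("shift cm",np.round(d,2),"turn",round(o["eef_rot"][2]-yaw,3))
E
python3 - <<'E'
from h import *
W=np.load("top.npy"); 
for t,s in (("brown",W[368:400,0:103]),("bottle",W[240:285,95:160])):
    p=s.reshape(-1,3); p=p[p[:,2]>.03]; print(t,np.round(np.nanpercentile(p,[2,50,98],axis=0),3).tolist())
plan(.40,.15,.26,0.05)
E
```

```text
brown [[0.105, 0.571, 0.034], [0.151, 0.612, 0.119], [0.193, 0.79, 0.325]]
bottle [[0.373, 0.46, 0.038], [0.402, 0.48, 0.129], [0.436, 0.509, 0.19]]
shift cm [-30.07  -3.58 -34.7 ] turn 1.257
```

jog_arm --targets '[[9.4,[-4,-3.6,-4.6],0],[9.4,[-8,-3.6,-9.2],0],[9.4,[-12,-3.6,-13.8],0.14],[9.4,[-16,-3.6,-18.4],0.28],[9.4,[-20,-3.6,-23],0.42],[9.4,[-24,-3.6,-27.6],0.56],[9.4,[-28,-3.6,-32],0.7],[9.4,[-30,-3.6,-34.7],0.84],[9.4,[-30,-3.6,-34.7],0.98],[9.4,[-30,-3.6,-34.7],1.12]]' --grip_force 25

```text
time_s: 1.1
ee_pos: [0.4016, 0.1477, 0.2603]
eef_rot: [-1.571, 0.0, 0.178]
force: [0.4, 0.3, 0.1]
grip_width: 0.0936
```

```bash
python3 - <<'E'
from h import *
plan(.442,-.267,.22,-1.197)
E
```

```text
shift cm [ -3.37   4.05 -41.53] turn 1.375
```

jog_arm --targets '[[9.4,[-0.4,0.4,-4.5],0.14],[9.4,[-0.7,0.8,-9],0.28],[9.4,[-1.1,1.2,-13.5],0.42],[9.4,[-1.5,1.6,-18],0.56],[9.4,[-1.8,2,-22.5],0.7],[9.4,[-2.2,2.5,-27],0.84],[9.4,[-2.6,3,-31.5],0.98],[9.4,[-3,3.5,-36],1.12],[9.4,[-3.4,4,-40.5],1.26],[9.4,[-3.4,4,-41.5],1.375]]'

```text
time_s: 2.1
ee_pos: [0.4433, -0.2666, 0.2191]
eef_rot: [-1.572, 0.001, -1.197]
force: [0.2, 0.7, 0.3]
grip_width: 0.0938
```

```bash
python3 - <<'E'
from h import *
c,o=cam("wrist"); W=cloud(c); z=W[...,2]
print(o["ee_pos"],o["eef_rot"],o["qpos"])
d=np.linalg.norm(W[...,:2]-[.442,-.267],axis=2)
for t,m in (("handle",(z>.08)&(z<.115)&(d<.06)),("boxes",(z>.055)&(z<.066)&(d<.3)),("spacer",(z>.068)&(z<.08)&(d>.07)&(d<.16))):
    p=W[m]
    if len(p)<20: print(t,len(p)); continue
    r=cv2.minAreaRect((p[:,:2]*1000).astype(np.float32)); print(t,len(p),r,np.percentile(p[:,2],[5,50,95]).round(4))
cv2.imwrite("pics/w1.png",c["img"][...,::-1])
plan(.442,-.267,.085,-1.197)
E
```

```text
[ 0.4432639  -0.26660498  0.21908631] [-1.57212970e+00  1.27241717e-03 -1.19679439e+00] [-6.12107928e-01  2.32564300e-01  1.61890727e+00 -4.26044842e-04
  1.29191810e+00  5.84803263e-01]
handle 1390 ((440.1666564941406, -267.9217529296875), (58.520713806152344, 18.006460189819336), 21.790891647338867) [0.0958 0.1024 0.1044]
boxes 44544 ((492.7087097167969, -246.61184692382812), (221.1136932373047, 209.68504333496094), 21.709491729736328) [0.0585 0.0598 0.0611]
spacer 1878 ((547.720947265625, -224.9952850341797), (50.1928596496582, 25.574565887451172), 21.486116409301758) [0.0726 0.0738 0.075 ]
shift cm [ 0.04 13.43 -0.16] turn -0.006
```

View pics/w1.png

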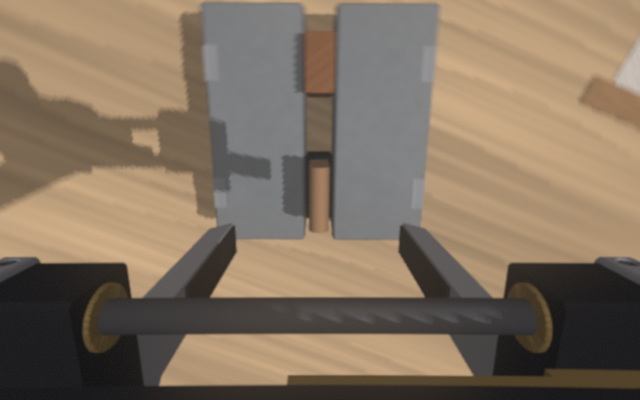

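The wrist view shows the handle centred at (319,195) between the fingers, with the spacer at (320,62) clear of them. It agrees with the top camera to 2–3 mm. Descending.

jog_arm --targets '[[9.4,[0,4,-0.1],0],[9.4,[0,8,-0.2],0],[9.4,[0,10.5,-0.2],0],[9.4,[0,12,-0.2],0],[9.4,[0,13.0,-0.2],0],[9.4,[0,13.4,-0.2],0],[9.4,[0,13.4,-0.2],0],[9.4,[0,13.4,-0.2],0]]'

```text
time_s: 2.95
ee_pos: [0.4424, -0.2641, 0.0872]
eef_rot: [-1.57, -0.001, -1.187]
force: [0.8, -1.1, -0.4]
grip_width: 0.0939
```

jog_arm --targets '[[0,[0,0,0],0],[0,[0,0,0],0],[0,[0,0,0],0],[0,[0,0,0],0],[0,[0,0,0],0],[0,[0,0,0],0],[0,[0,0,0],0],[0,[0,0,0],0],[0,[0,0,0],0],[0,[0,0,0],0]]' --grip_force 30

```text
time_s: 3.95
ee_pos: [0.4425, -0.2646, 0.0867]
eef_rot: [-1.57, -0.002, -1.188]
force: [3.4, -10.8, -8.2]
grip_width: 0.0181
```

Gripped: width 18.1 mm, as expected. There is an 11 N side force along the tool's +x, so I'll ease 2 mm that way and then lift slowly.

jog_arm --targets '[[0,[0.1,0,0],0],[0,[0.2,0,0],0],[0,[0.2,0,0],0],[0,[0.2,-0.5,0],0],[0,[0.2,-1,0],0],[0,[0.2,-1.5,0],0],[0,[0.2,-2,0],0],[0,[0.2,-2,0],0]]'

```text
time_s: 4.75
ee_pos: [0.4431, -0.266, 0.1073]
eef_rot: [-1.57, -0.001, -1.188]
force: [0.2, -0.4, -0.9]
grip_width: 0.0174
```

jog_arm --targets '[[0,[0,-1,0],0],[0,[0,-2,0],0],[0,[0,-3,0],0],[0,[0,-4.5,0],0],[0,[0,-6,0],0],[0,[0,-7.5,0],0],[0,[0,-8.5,0],0],[0,[0,-9.5,0],0],[0,[0,-9.5,0],0],[0,[0,-9.5,0],0]]'

```text
time_s: 5.75
ee_pos: [0.4427, -0.2658, 0.2012]
eef_rot: [-1.571, 0.0, -1.188]
force: [0.9, 0.3, -1.0]
grip_width: 0.0177
```

```bash
python3 - <<'E'
from h import *
c,o=cam("wrist"); W=cloud(c); print(o["ee_pos"],o["force"],o["grip_width"])
z=W[...,2]; d=np.linalg.norm(W[...,:2]-[.545,-.225],axis=2); m=(z>.068)&(z<.08)&(d<.04); print("spacer",cv2.minAreaRect((W[m][:,:2]*1000).astype(np.float32)))
cv2.imwrite("pics/w2.png",c["img"][...,::-1])
c,o=cam("scene"); cv2.imwrite("pics/s2.png",cv2.resize(c["img"][60:220,200:420,::-1],None,fx=3,fy=3))
plan(.490,0,.20,-1.4)
E
```

```text
[ 0.44271529 -0.26575081  0.20118677] [ 0.88373219  0.29898846 -0.96898196] 0.017697638609920116
spacer ((547.5044555664062, -225.12498474121094), (49.949302673339844, 25.831153869628906), 21.367151260375977)
shift cm [-22.88   0.09  14.32] turn 0.212
```

View pics/s2.png

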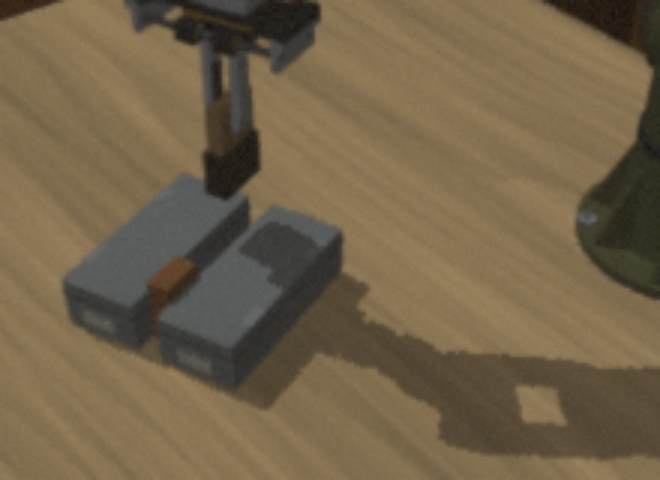

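The stamp hangs upright at crop (230,160), clear of the boxes, and the spacer at (170,285) is unmoved. Carrying it over.

jog_arm --targets '[[0,[-1,0,0.6],0.02],[0,[-3,0,1.9],0.04],[0,[-6,0,3.7],0.07],[0,[-9,0,5.6],0.1],[0,[-12,0,7.5],0.13],[0,[-15,0,9.4],0.16],[0,[-18,0,11.3],0.18],[0,[-21,0,13.1],0.2],[0,[-22.5,0,14.1],0.21],[0,[-22.9,0,14.3],0.21]]'

```text
time_s: 6.85
ee_pos: [0.4899, 0.0016, 0.2009]
eef_rot: [-1.572, 0.0, -1.396]
force: [0.1, -1.2, -1.1]
grip_width: 0.0175
```

```bash
python3 - <<'E'
from h import *
plan(.500,.252,.20,-1.575)
E
```

```text
shift cm [-24.48   0.1    5.35] turn 0.179
```

jog_arm --targets '[[0,[-1,0,0.2],0.02],[0,[-3,0,0.7],0.04],[0,[-6,0,1.3],0.06],[0,[-9.5,0,2.1],0.08],[0,[-13,0,2.9],0.1],[0,[-16.5,0,3.6],0.13],[0,[-20,0,4.4],0.15],[0,[-22.5,0,5],0.17],[0,[-24,0,5.3],0.18],[0,[-24.5,0,5.4],0.18]]'

```text
time_s: 7.85
ee_pos: [0.501, 0.2511, 0.2008]
eef_rot: [-1.572, -0.0, -1.577]
force: [0.3, -0.3, -1.7]
grip_width: 0.018
```

```bash
python3 - <<'E'
from h import *
c,o=cam("wrist"); W=cloud(c); z=W[...,2]; print(o["ee_pos"],o["eef_rot"],o["force"])
d=np.linalg.norm(W[...,:2]-[.535,.256],axis=2)
m=(z>.008)&(z<.022)&(d<.085); print("pad part",m.sum(),cv2.minAreaRect((W[m][:,:2]*1000).astype(np.float32)), W[m].max(0))
k=(z>.03)&(z<.1)&(np.linalg.norm(W[...,:2]-[.661,.255],axis=2)<.04); print("knob",k.sum(),np.nanmedian(W[k],axis=0))
m=(z>.1)&(z<.25); print("held",m.sum())
cv2.imwrite("pics/w3.png",c["img"][...,::-1])
c,o=cam("top"); W=cloud(c); cv2.imwrite("pics/t3.png",cv2.resize(c["img"][130:270,170:320,::-1],None,fx=4,fy=4))
plan(.533,.256,.20,-1.575)
E
```

```text
[0.50099638 0.25109437 0.20081034] [-1.57167656e+00 -4.34477981e-04 -1.57706682e+00] [ 0.25742883 -0.33056897 -1.69215434]
pad part 7259 ((532.5444946289062, 257.04425048828125), (83.07691192626953, 121.0641098022461), 89.7770767211914) [0.59318084 0.29839248 0.0190048 ]
knob 453 [0.64996706 0.25687482 0.07926503]
held 8125
shift cm [-0.6   0.1   3.19] turn -0.002
```

View pics/w3.png

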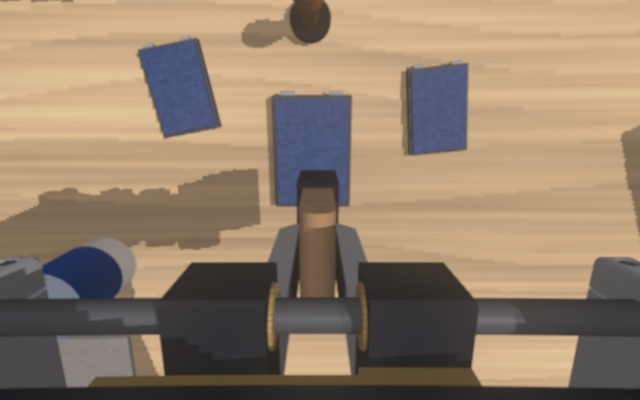

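Wrist view: the stamp is held with its handle at (318,250) and its mount at (318,185), in line with the large pad at (312,150). The knob stamp at (310,20) is clear ahead. The pad centre is (533,257), in agreement. Now I'll move over the centre and lower.

jog_arm --targets '[[0,[-0.3,0,1.5],0],[0,[-0.6,0,3],0],[0,[-0.6,1,3.4],0],[0,[-0.6,3,3.4],0],[0,[-0.6,5,3.4],0],[0,[-0.6,7,3.4],0],[0,[-0.6,8.3,3.4],0],[0,[-0.6,9,3.4],0],[0,[-0.6,9.3,3.4],0],[0,[-0.6,9.3,3.4],0]]'

```text
time_s: 8.95
ee_pos: [0.5351, 0.2563, 0.1086]
eef_rot: [-1.571, 0.0, -1.578]
force: [0.4, -0.0, -1.3]
grip_width: 0.0181
```

```bash
python3 - <<'E'
from h import *
c,o=cam("scene"); cv2.imwrite("pics/s4.png",cv2.resize(c["img"][150:330,300:460,::-1],None,fx=3.3,fy=3.3)); print(o["force"])
plan(.535,.257,.1027,-1.575)
E
```

```text
[ 0.44013439 -0.0261737  -1.34646856]
shift cm [-0.06  0.63 -0.03] turn -0.003
```

View pics/s4.png

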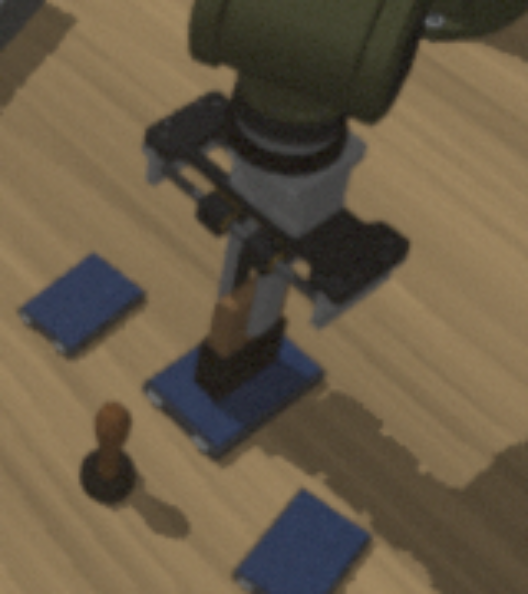

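The stamp is upright over the middle of the largest pad at crop (240,360), lined up with its length. I'll lower the last 6 mm in small steps.

jog_arm --targets '[[0,[0,0.2,0],0],[0,[0,0.3,0],0],[0,[0,0.4,0],0],[0,[0,0.5,0],0],[0,[0,0.5,0],0],[0,[0,0.5,0],0]]'

```text
time_s: 9.6
ee_pos: [0.5351, 0.2564, 0.1035]
eef_rot: [-1.571, 0.0, -1.578]
force: [-0.5, 0.9, -1.3]
grip_width: 0.0174
```

jog_arm --targets '[[0,[0,0.1,0],0],[0,[0,0.2,0],0],[0,[0,0.2,0],0]]'

```text
time_s: 9.9
ee_pos: [0.5353, 0.2564, 0.102]
eef_rot: [-1.57, 0.0, -1.578]
force: [-0.8, -0.8, 4.6]
grip_width: 0.0178
```

Contact came at the expected height (+6 N). Releasing gently, then straight up.

jog_arm --targets '[[2.2,[0,0,0],0],[2.6,[0,0,0],0],[3.5,[0,0,0],0],[5,[0,0,0],0],[7,[0,0,0],0],[8,[0,0,0],0],[8,[0,0,0],0],[8,[0,0,0],0]]' --grip_force 5

```text
time_s: 10.7
ee_pos: [0.535, 0.2564, 0.1014]
eef_rot: [-1.571, 0.0, -1.578]
force: [0.5, -0.6, 0.2]
grip_width: 0.0705
```

jog_arm --targets '[[8,[0,-1,0],0],[8,[0,-3,0],0],[8,[0,-5,0],0],[8,[0,-8,0],0],[8,[0,-11,0],0],[8,[0,-13,-2],0],[8,[0,-13,-5],0],[8,[0,-13,-8],0],[8,[0,-13,-10],0],[8,[0,-13,-10],0]]'

```text
time_s: 11.7
ee_pos: [0.4336, 0.2573, 0.2327]
eef_rot: [-1.57, 0.001, -1.577]
force: [0.2, 0.1, 0.6]
grip_width: 0.0805
```

```bash
python3 - <<'E'
from h import *
c,o=cam("wrist"); W=cloud(c); z=W[...,2]; print(o["ee_pos"],o["force"],o["grip_width"])
q=W[...,:2]-[.534,.256]; near=np.linalg.norm(q,axis=2)
m=(z>.1)&(z<.13)&(near<.06); p=W[m]; print("handle top",cv2.minAreaRect((p[:,:2]*1000).astype(np.float32)),np.percentile(p[:,2],[5,50,95]))
m=(z>.06)&(z<.072)&(near<.06); p=W[m]; print("mount top",len(p),len(p)and cv2.minAreaRect((p[:,:2]*1000).astype(np.float32)))
m=(z>.008)&(z<.022)&(near<.085); print("pad",cv2.minAreaRect((W[m][:,:2]*1000).astype(np.float32)))
cv2.imwrite("pics/w5.png",c["img"][...,::-1])
c,o=cam("top"); W=cloud(c); z=W[...,2]; d=np.linalg.norm(W[...,:2]-[.55,-.225],axis=2); m=(z>.067)&(z<.082)&(d<.045); print("spacer top cam",cv2.minAreaRect((W[m][:,:2]*1000).astype(np.float32)))
E
```

```text
[0.43359271 0.25731813 0.23273706] [0.19990299 0.05398644 0.63772947] 0.08046015147773258
handle top ((532.0119018554688, 256.5034484863281), (58.10334777832031, 17.429475784301758), 0.3116730749607086) [0.11371947 0.11853525 0.12049899]
mount top 446 ((531.9046020507812, 256.181884765625), (25.387914657592773, 63.236148834228516), 89.05123138427734)
pad ((532.763671875, 257.03143310546875), (82.89147186279297, 121.32744598388672), 89.89555358886719)
spacer top cam ((550.2764892578125, -224.31932067871094), (50.17894744873047, 27.996736526489258), 21.000545501708984)
```

View pics/w5.png

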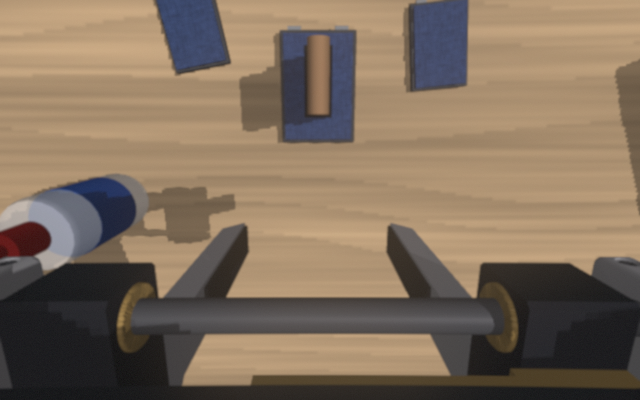

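The stamp stands alone at (318,75) on the pad at (318,85), and the gripper is clear. It is centred to about 1 mm, aligned to about 1°, and its top is at 120 mm (16 + 104).

```bash
python3 -c "
from station import ctrl
print(ctrl.hand_in())"
```

```text
the job is handed in; nothing more can be done
None
```

The bar stamp now stands upright in the middle of the largest ink pad, released, and the job is handed in. I gripped it by its wooden handle, lifted it straight up out of the gap, carried it over and set it down with light contact. It took about 12 s of the 45 s allowed.

- **Stamp position:** the last wrist-camera check put its centre about 1 mm from the pad's centre and its length within about 1° of the pad's. Its top was at 120 mm, as expected for standing flat on the felt.
- **Spacer:** the top camera showed it within about 0.5 mm of its starting place, which is measurement noise.
- **Gripper:** it was about 100 mm back from the stamp and 130 mm higher than at release, with no contact force beyond sensor noise.
- **Disagreements:** the wrist and top cameras differed by 2–3 mm throughout, about what their calibration allows. There was a brief side force of about 11 N when the gripper closed, which I relieved with a 2 mm shift before lifting. No check failed.

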